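# Point out which vial goes into which jar, then confirm

## Robot

A 6-joint arm with a two-finger parallel gripper is mounted at the origin on the work surface; the furniture and walls round the work are solid. World frame = base frame: x ahead of the robot, y to its left, z up, the work surface at z = 0. Lengths are in mm, angles in rad, forces in N, time in s.
With the tool pointing down it reaches from about 300 to 775 mm from the base axis. Payload 14.6 kg.
Tool frame: the origin (TCP) lies midway between the tips of the shut fingers; the grasp point (between the pads) lies manip.grasp_offset behind it (manip.grasp_offset is the distance from the TCP to the grasp point, in mm); z points along the fingers, y is the direction in which the jaws open and shut (so a half turn about z gives the same grasp; the last joint's range is limited). The gripper opens to 94 mm and grips with 3 to 60 N. Pads are 16 mm wide; open, the fingers measure 119 mm over their backs; the gripper's body (75 mm by 177 mm) begins 78 mm behind the grasp point.
Start: joints at [1.281, 0.3, 1.521, -0, 1.321, -0.067], TCP at [121.527, 536.396, 205.446] pointing down, gripper open.
Joint ranges: [-3.03, 3.03], [-0.79, 2.21], [0.23, 2.52], [-1.04, 4.18], [0, 3.07], [-2.55, 2.55]. Speed limits (rad/s): [2.22, 2.22, 2.57, 3.14, 3.14, 3.14].

## Interface

Orientations are given as [roll, pitch, yaw] about the fixed x, y, z axes, in that order (R = Rz(yaw) Ry(pitch) Rx(roll)).
In Python, from cell import monitor, vision, order, manip gives the robot as it stands.
- The arm moves only by the shell command python3 -m jog 'ROWS' [FORCE]. ROWS is JSON, a list of rows, each a list of 7 numbers: the shift along the tool's x, y, z in cm, then the turn, a rotation vector about the tool's x, y, z in rad, then the opening in per cent of the stroke, from 0 (shut) to 100 (fully open). In form: [[tx, ty, tz, rx, ry, rz, jaw], ...]. A call has 1 to 8 rows; each row shifts and turns the commanded pose from where the row before left it, along the tool's axes as they then stand; what a row does not reach is not made up. A row lasts 1/10 s, in which the tool goes at most 50 mm and 8.59 degrees, less where a joint would pass 70% of its speed; a pose out of reach is approached as far as the arm can. A call is refused whole if a number of a shift passes 5 or a number of a turn 0.15, either way. A call with a gripper value outside its range is refused whole. The fingers move at their own pace and stop on an object; FORCE is the grip in N (left out, the last holds). Time passes only in rows, so rows that do not move let the fingers close. It gives the time, the measured TCP pose, the force and the opening at its end, in the units of the state.
- monitor.read_state(): the state, without advancing time (a new reading comes with each control period).
- vision.camera(name): name is "side" or "top"; returns a dict with "color" (400x640x3 uint8, blue, green, red), "fx", "fy", "cx", "cy" (pixels), "cam_to_world" (4x4, takes a point from camera to world coordinates). Camera axes: x right, y down, z forward; pixel columns grow to the right and rows downward; lengths in mm; the calibration is good to about 2 mm. A picture is of the moment at which its call begins. There is no depth.
- order.sign_off(): hands the job in, once; it reports no verdict.
The state is a dict: "clock": time; "joints": joint angles; "qd": joint speeds; "effort": joint torques, N m; "eef_pos": TCP position; "eef_rot": TCP orientation; "wrist_force": force on the tool from outside, world axes, zero at the start; "moment": the same for the moment, N m; "finger_gap": finger opening in mm.
Only numpy, scipy, OpenCV 4.12 (cv2) and the standard library are available. Lean on these libraries where they do the work, as an engineer would, in place of code of your own. Each camera call takes 0.05 s, during which the arm holds its last target.

## Task

Show the colleague who watches over the bench camera which sample goes where: with the fingertips straight down, point at the cap of the green-capped vial in the rack, about 3 cm above its middle, for a good two seconds, then point the same way at the middle of the mouth of the open jar (the one without a lid) for a good two seconds. Then press the red button on the small grey box right down, gently, to confirm, let it spring back and move clear, having touched nothing but the button and its box.

Things in the scene. Friction and masses are not known exactly. Their poses are not given: they have to be found in the camera images.
- vial_green_cap (a point): centre of the top of the green cap of the glass vial to point at. The vial is 15 mm in diameter and 66 mm tall, stands upright and loose in the white rack, its cap top 70 mm above the worktop; the neighbouring vials stand 40 mm or more away, centre to centre. The three vials change places
- vial_blue_cap (a point): centre of the top of the blue-capped vial in the same rack, same size; to be left alone
- vial_white_cap (a point): centre of the top of the white-capped vial in the same rack, same size; to be left alone
- rack: white vial rack, 48 (own x) x 150 (own y) x 52 mm tall, loose; origin at the centre of its underside; to be left alone. Left of the rack and jars (+y) stands a printer 200 mm high, between them and the robot's starting place; an analyser 194 mm high (its open lid higher) stands behind the printer
- jar_mouth (a point): centre of the mouth of the open sample jar (no lid; clear plastic with a printed label, 67 mm across, a little orange-brown sample at the bottom), at the height of its rim, 98 mm above the worktop; loose
- jar_lidded_top (a point): centre of the top of the white lid of a similar, closed sample jar (70 mm across, 103 mm tall), loose; to be left alone
- confirm_box: small grey box, 76 x 76 mm, with a black top plate 44 mm above the worktop, fixed to the worktop; the red button sits in a black housing at its centre; origin at the centre of its underside; box and open jar may change places
- confirm_top (a point): centre of the top face of the round red button (32 mm across), z up; it moves with the button; released it is the highest point of the box
- confirm (a joint): travel of the button in m: 0 released, 0.006 fully down; it is pressed straight down, its spring needs 4 N for the full travel and pushes it back up when let go

How it is judged:
By the outcome, as a careful person would: the job done as asked, in the order asked, and still so for the second after the job is handed in, with the robot touching nothing.
It also fails if it takes over 69 s, if anything falls off the work surface, if the arm or the gripper's body presses on something with over 40 N, if the wrist force passes 120 N, or if a joint passes its speed limit or range.

## Working session

There is one attempt and no reset: what is moved stays moved. The work goes in short steps, Python scripts to look and compute and a shell command to move; the robot and the scene stay as the last step left them, time stands still between calls to the robot, and variables do not carry over. Pictures are saved under pics/ and viewed, and the job is handed in when it is done.

```bash
ls; mkdir -p pics; python3 - <<'E'
from cell import monitor, vision, order, manip
import cv2,numpy as np
print(monitor.read_state(), manip.grasp_offset)
for n in("side","top"):
    c=vision.camera(n); cv2.imwrite(f"pics/{n}0.png",c["color"]); print(n,c["fx"],c["fy"],c["cx"],c["cy"]); print(np.round(c["cam_to_world"],3).tolist())
E
```

```text
pics
{'clock': 0.0, 'joints': array([ 1.28138501e+00,  3.00453194e-01,  1.52157851e+00,  4.45570236e-06,
        1.32070699e+00, -6.66002423e-02]), 'qd': array([-6.07756019e-04,  1.62572788e-04, -3.15158243e-04,  1.79243005e-05,
        1.60516350e-03, -9.91265428e-05]), 'effort': array([-3.65784181e-03, -5.31797254e+01, -3.52743888e+01,  7.06721703e-02,
        2.42871634e-02,  1.84582700e-05]), 'eef_pos': array([121.46109116, 536.15044742, 204.89724391]), 'eef_rot': array([-3.14044944e+00, -8.05764850e-05,  2.91878043e+00]), 'wrist_force': array([-0.24480798,  0.40918181, -0.13534784]), 'moment': array([ 0.01763046,  0.01694184, -0.00087893]), 'finger_gap': 93.70793823452016} 18.8
side 484.79937460343393 484.79937460343393 324.68492878083504 203.74748139774493
[[-0.574, -0.458, 0.679, -65.063], [-0.819, 0.314, -0.481, 46.549], [0.007, -0.832, -0.555, 562.786], [0.0, 0.0, 0.0, 1.0]]
top 402.1611989680098 402.1611989680098 321.2349490718633 213.78313935722187
[[-0.006, -0.987, 0.162, 354.15], [-1.0, 0.002, -0.021, -335.59], [0.02, -0.162, -0.987, 935.057], [0.0, 0.0, 0.0, 1.0]]
```

View pics/top0.png

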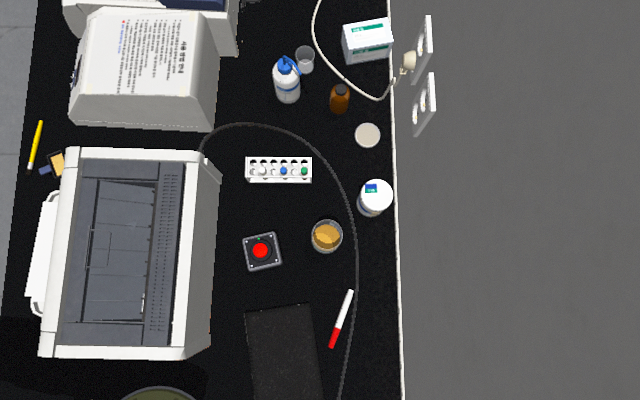

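View pics/side0.png

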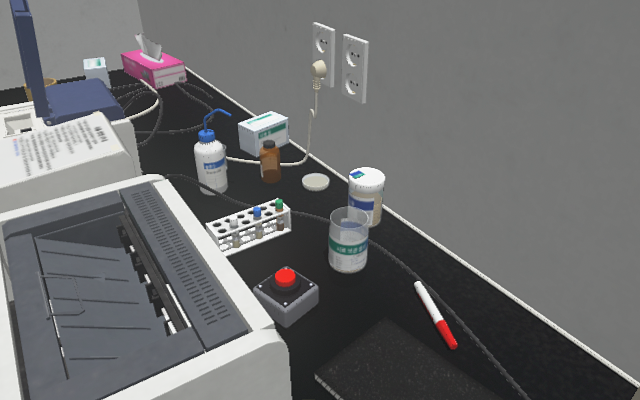

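The top view shows the green cap at about (304,170), the open jar at (326,236), the button at (260,250) and the lidded jar at (376,195). The printer is on the left. Next I'll measure these in both views.

```bash
cat > h.py <<'E'
import cv2,numpy as np
from cell import vision
def cam(n):
    c=vision.camera(n); return c
def ray(c,u,v):
    M=np.array(c["cam_to_world"]); d=M[:3,:3]@np.array([(u-c["cx"])/c["fx"],(v-c["cy"])/c["fy"],1]); return M[:3,3],d
def onz(c,u,v,z):
    o,d=ray(c,u,v); return o+d*(z-o[2])/d[2]
def tri(r1,r2):
    A=np.zeros((3,3));b=np.zeros(3)
    for o,d in(r1,r2):
        d=d/np.linalg.norm(d);P=np.eye(3)-np.outer(d,d);A+=P;b+=P@o
    p=np.linalg.solve(A,b); 
    n=np.cross(r1[1],r2[1]);n/=np.linalg.norm(n)
    return p,abs(n@(r1[0]-r2[0]))
def proj(c,p):
    q=np.linalg.inv(np.array(c["cam_to_world"]))@np.append(p,1); return c["fx"]*q[0]/q[2]+c["cx"],c["fy"]*q[1]/q[2]+c["cy"]
E
python3 - <<'E'
from h import *
np.set_printoptions(precision=1,suppress=True)
C={n:cam(n) for n in("top","side")}
for n,c in C.items():
    h=cv2.cvtColor(c["color"],cv2.COLOR_BGR2HSV)
    for nm,lo,hi in(("green",(45,90,50),(90,255,255)),("blue",(100,120,60),(125,255,255)),("red",(0,180,120),(6,255,255)),("orange",(8,100,80),(25,255,255))):
        m=cv2.inRange(h,lo,hi)
        k,l,s,ce=cv2.connectedComponentsWithStats(m)
        for i in range(1,k):
            if s[i,4]>14: print(n,nm,s[i],ce[i],[onz(c,*ce[i],z)[:2].round(1) for z in(66,98)])
t=C["top"]
for nm,(u,v),z in(("printer",(75,150),200),("printer",(220,180),200),("printer",(210,345),200),("printer",(40,355),200),("an",(215,130),194),("an",(240,50),194),("bottle",(288,62),150),("wall",(398,240),0),("lidjar",(377,194),103),("cable/plug",(408,60),150)):
    print(nm,onz(t,u,v,z))
cv2.imwrite("pics/zt.png",cv2.resize(t["color"][140:280,220:410],None,fx=4,fy=4,interpolation=cv2.INTER_CUBIC))
cv2.imwrite("pics/zs.png",cv2.resize(C["side"]["color"][160:330,200:400],None,fx=3.5,fy=3.5,interpolation=cv2.INTER_CUBIC))
E
```

```text
top green [351  23  32   9 102] [368.1  27.1] [array([ 946.3, -468.1]), array([ 924.5, -463.2])]
top green [368  45  20   6  51] [377.5  47.9] [array([ 892.6, -488.9]), array([ 872.8, -483.3])]
top green [353  50   8   4  16] [355.9  51.6] [array([ 882.7, -437.8]), array([ 863.2, -434. ])]
top green [301 167   6   7  35] [303.6 170.2] [array([ 595.1, -315.3]), array([ 586.3, -316.1])]
top green [365 189  12   4  44] [370.3 190.6] [array([ 548.6, -463.3]), array([ 541.4, -458.6])]
top blue [277  55  25  21 266] [286.4  64.9] [array([ 848.2, -274.9]), array([ 830. , -277.2])]
top blue [284  83  15   8  25] [291.6  88. ] [array([ 790.6, -287.5]), array([ 774.5, -289.3])]
top blue [280 167   7   7  34] [282.9 170.2] [array([ 595.3, -269.5]), array([ 586.4, -271.9])]
top blue [365 184  12   5  58] [370.3 186.1] [array([ 558.9, -463.5]), array([ 551.3, -458.8])]
top red [253 243  15  15 174] [259.8 249.9] [array([ 418.2, -221.5]), array([ 415.8, -225.7])]
top red [329 328  11  21  90] [333.8 337.3] [array([ 235.4, -378.8]), array([ 239.8, -377.2])]
top orange [331  86  19  17 158] [339.5  
[... 1575 characters left out ...]
, array([ 181.7, -314.3])]
side orange [50 79  7  6 16] [53.6 81.9] [array([1517.1,  -98.4]), array([1415.1,  -89.1])]
side orange [26 89  6 12 30] [28.9 94. ] [array([1450.9,  -24. ]), array([1353.2,  -19.5])]
side orange [260 146  20  27 424] [270.  158.8] [array([ 750.3, -386.8]), array([ 697.8, -358.9])]
side orange [276 208   7   4  16] [279.2 209.5] [array([ 573.4, -305.1]), array([ 532.3, -282.4])]
printer [597.2 110.5 200. ]
printer [ 539.1 -162.4  200. ]
printer [ 242.6 -155.4  200. ]
printer [228.6 136.2 200. ]
an [ 639.5 -148.   194. ]
an [ 806.8 -191.4  194. ]
bottle [ 806.9 -284.2  150. ]
wall [ 444.9 -534.9    0. ]
lidjar [ 532.9 -471.9  103. ]
cable/plug [ 813.1 -538.3  150. ]
```

View pics/zt.png

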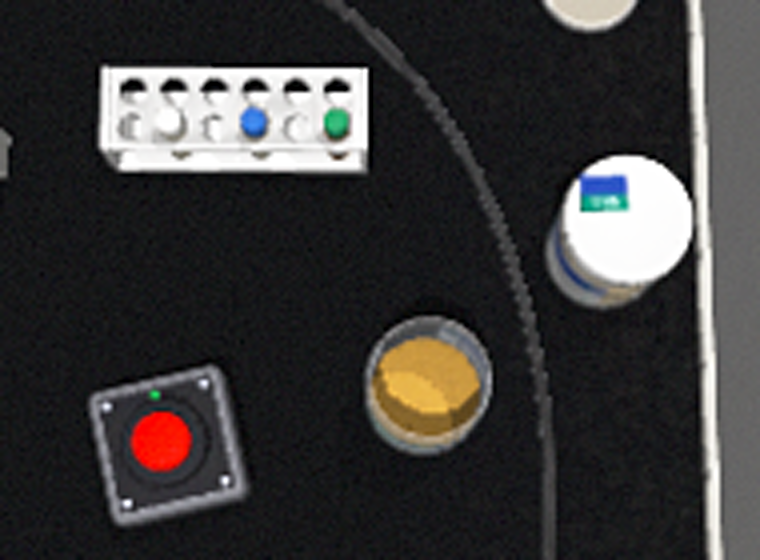

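View pics/zs.png

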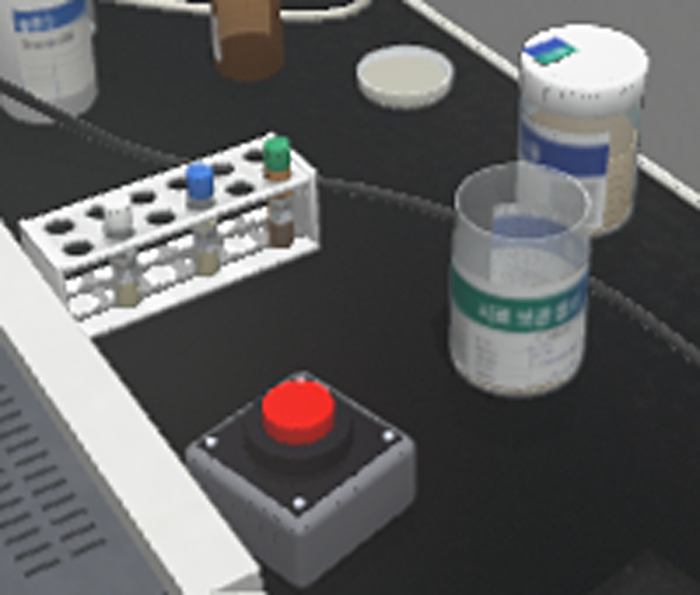

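The side view shows the green cap at (279,201), the button at (285,276) and the open jar's rim centred near (349,218). I'll refine these by triangulation and start with a lift.

```bash
python3 - <<'E'
from h import *
np.set_printoptions(precision=1,suppress=True)
T,S=cam("top"),cam("side")
z4=lambda x,y:((x+.5)/4-.5+220,(y+.5)/4-.5+140)
z3=lambda x,y:((x+.5)/3.5-.5+200,(y+.5)/3.5-.5+160)
for nm,a,b,z in(("green top",(303.6,169.6),z3(277,145),70),("jar",z4(428.5,379),z3(522,204),98),("button",(259.8,249.8),z3(299,403),58),("lid",z4(628,220),z3(584,63),103)):
    print(nm,tri(ray(T,*a),ray(S,*b)),onz(T,*a,z),onz(S,*b,z))
# box top corner screws
for n,a,b in(("scr1",z4(107,407),z3(210,441)),("scr2",z4(204,384),z3(299,382)),("s3",z4(225,480),z3(389,436)),("s4",z4(127,504),z3(298,503))):
    print(n,tri(ray(T,*a),ray(S,*b)),onz(T,*a,44),onz(S,*b,44))
E
python3 -m jog '[[0,0,-3,0,0,0,0],[0,0,-4,0,0,0,0],[0,0,-4,0,0,0,0],[0,0,-3,0,0,0.1,0],[0,0,0,0,0,0.15,0],[0,0,0,0,0,0.15,0],[0,0,0,0,0,0.15,0],[0,0,0,0,0,0.15,0]]' 10
```

```text
green top (array([ 595.3, -316.2,   68.4]), np.float64(1.8820029413382997)) [ 595.5 -315.5   70. ] [ 592.4 -315.7   70. ]
jar (array([ 447.5, -365.2,   96.9]), np.float64(1.2123938213138068)) [ 447.8 -364.8   98. ] [ 445.9 -364.7   98. ]
button (array([ 417.9, -222.3,   66.5]), np.float64(1.9058247141768092)) [ 419.1 -220.4   58. ] [ 425.5 -227.6   58. ]
lid (array([ 532.4, -472.4,   97.1]), np.float64(1.040126888062674)) [ 531.5 -471.   103. ] [ 524.5 -466.2  103. ]
scr1 (array([ 438.5, -189.2,   45.9]), np.float64(0.6574109568211526)) [ 438.8 -188.6   44. ] [ 440.1 -190.3   44. ]
scr2 (array([ 451.2, -242.2,   44.2]), np.float64(0.6343326315765765)) [ 451.4 -241.9   44. ] [ 451.2 -242.6   44. ]
s3 (array([ 397.7, -255.2,   45.3]), np.float64(2.0830492308906514)) [ 398.4 -254.2   44. ] [ 398.1 -256.7   44. ]
s4 (array([ 385.1, -201.5,   45.5]), np.float64(1.1518077927348571)) [ 385.5 -200.8   44. ] [ 386.  -202.6   44. ]
clock: 1.1
eef_pos: [121.5, 536.4, 345.4]
eef_rot: [-3.142, 0.0, 2.213]
wrist_force: [-0.5, 0.7, -0.8]
finger_gap: 33.4
```

```bash
python3 -m jog '[[0,0,0,0,0,0.15,0],[0,0,0,0,0,0.15,0],[0,0,0,0,0,0.15,0],[0,0,0,0,0,0.15,0],[0,0,0,0,0,0.042,0],[-3,1.5,0,0,0,0,0],[-4,2,0,0,0,0,0],[-4,2.2,0,0,0,0,0]]'; python3 - <<'E'
from h import *
for n in("side","top"): cv2.imwrite(f"pics/{n}1.png",cam(n)["color"])
E
```

```text
clock: 1.9
eef_pos: [179.3, 425.4, 345.1]
eef_rot: [-3.141, 0.0, 1.578]
wrist_force: [0.5, 1.3, 1.1]
finger_gap: 0.9
```

View pics/side1.png

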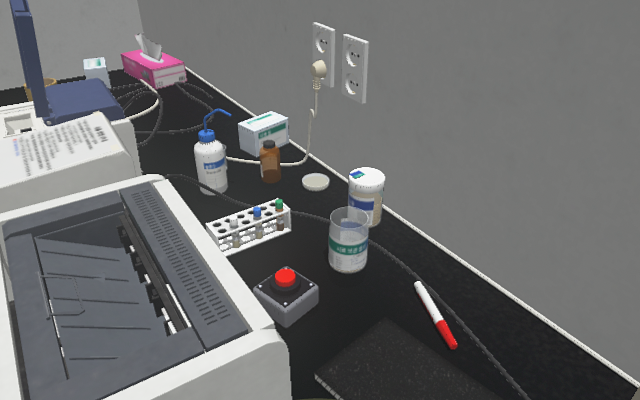

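The side camera shows an unchanged scene, and the arm is not in view yet. Continuing the swing.

```bash
python3 -m jog '[[-4,2.2,0,0,0,0,0],[-4,2.2,0,0,0,0,0],[-4,2.2,0,0,0,0,0],[-4,2.2,0,0,0,0,0],[-4,2.2,0,0,0,0,0],[-4,2.2,0,0,0,0,0],[-4,2.2,0,0,0,0,0],[-4,2.2,0,0,0,0,0]]'; python3 -m jog '[[-4,2.2,0,0,0,0,0],[-4,2.2,0,0,0,0,0],[-4,2.2,0,0,0,0,0],[-4,2.2,0,0,0,0,0],[-4,2.2,0,0,0,0,0],[-4,2.2,0,0,0,0,0],[-3,2,0,0,0,0,0],[0,0,0,0,0,0,0]]'; python3 - <<'E'
from h import *
for n in("side","top"): cv2.imwrite(f"pics/{n}2.png",cam(n)["color"])
E
```

```text
clock: 2.8
eef_pos: [357.8, 106.4, 345.7]
eef_rot: [3.141, -0.0, 1.577]
wrist_force: [0.8, 1.4, 0.0]
finger_gap: 0.5
clock: 3.6
eef_pos: [512.2, -163.9, 343.6]
eef_rot: [-3.139, -0.001, 1.574]
wrist_force: [-0.3, 0.4, -0.5]
finger_gap: 0.6
```

View pics/side2.png

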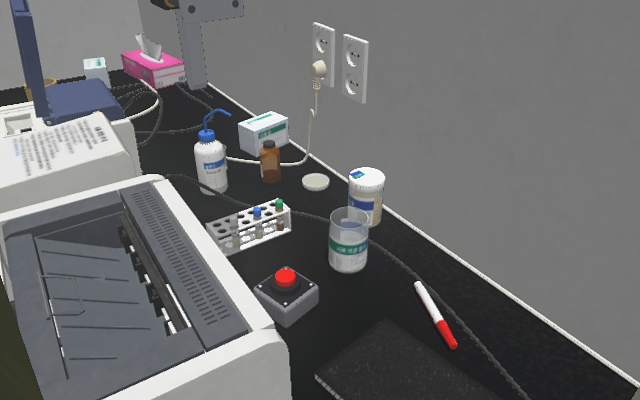

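View pics/top2.png

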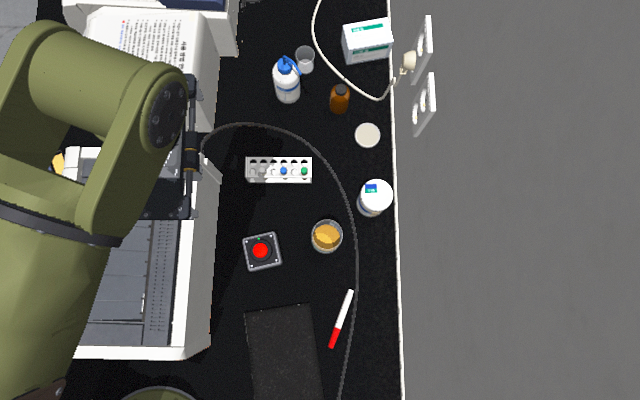

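The fingertips are at about (195,85) in the side view, shut and pointing down over the printer, and nothing has been disturbed. Next: go above the green vial and descend in stages.

```bash
python3 -m jog '[[-3.8,2.1,0,0,0,0,0],[-3.8,2.1,0,0,0,0,0],[-3.8,2.1,0,0,0,0,0],[-3.8,2,0,0,0,0,0],[0,0,3,0,0,0,0],[0,0,4,0,0,0,0],[0,0,4,0,0,0,0],[0,0,3,0,0,0,0]]'; python3 -m jog '[[0,0,0,0,0,0,0],[0,0,0,0,0,0,0]]'; python3 - <<'E'
from h import *
from cell import monitor
p=monitor.read_state()["eef_pos"]; print(p)
for n in("side","top"):
    c=cam(n); cv2.imwrite(f"pics/{n}3.png",c["color"]); print(proj(c,p),proj(c,(594.5,-315.5,70)))
E
```

```text
clock: 4.5
eef_pos: [594.5, -310.9, 203.4]
eef_rot: [-3.14, -0.001, 1.578]
wrist_force: [0.3, -0.6, -1.4]
finger_gap: 0.5
clock: 4.7
eef_pos: [595.2, -312.0, 207.2]
eef_rot: [3.14, 0.001, 1.578]
wrist_force: [-0.6, -0.7, 0.0]
finger_gap: 0.5
[ 595.15193214 -311.9724464   207.19068162]
(np.float64(272.35648357198056), np.float64(133.14271899475415)) (np.float64(278.133875325567), np.float64(200.5971485415909))
(np.float64(300.0600390786905), np.float64(150.04937932592918)) (np.float64(303.6022249302966), np.float64(170.02140424805341))
```

View pics/side3.png

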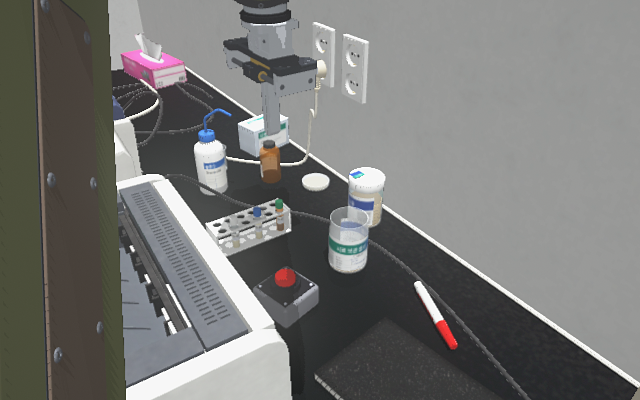

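View pics/top3.png

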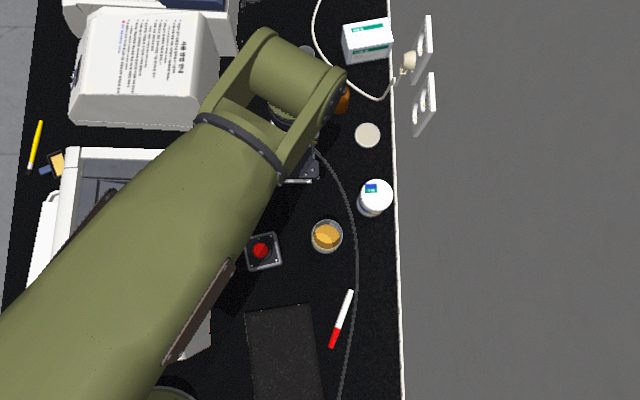

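The side view shows the fingertip at (272,134), matching the projected TCP, above the green cap at (279,201). The forearm is high over the printer. Descending to 30 mm above the cap.

```bash
python3 -m jog '[[-0.3,0,2,0,0,0,0],[0,0,2.5,0,0,0,0],[0,0,2.5,0,0,0,0],[0,0,2,0,0,0,0],[0,0,1,0,0,0,0],[0,0,0.5,0,0,0,0],[0,0,0,0,0,0,0],[0,0,0,0,0,0,0]]'; python3 - <<'E'
from h import *
from cell import monitor
s=monitor.read_state();p=s["eef_pos"]; print(p,s["eef_rot"])
c=cam("side"); cv2.imwrite(f"pics/side4.png",cv2.resize(c["color"][100:300,170:420],None,fx=3,fy=3)); print(proj(c,p),proj(c,(594.5,-315.5,70)))
E
```

```text
clock: 5.6
eef_pos: [595.2, -316.0, 101.9]
eef_rot: [3.14, 0.001, 1.577]
wrist_force: [0.4, 0.3, -0.3]
finger_gap: 0.4
[ 595.16948776 -316.04426765  101.87794034] [3.13997571e+00 1.00766854e-03 1.57682471e+00]
(np.float64(277.3891700371432), np.float64(185.63798913983095)) (np.float64(278.133875325567), np.float64(200.5971485415909))
```

View pics/side4.png

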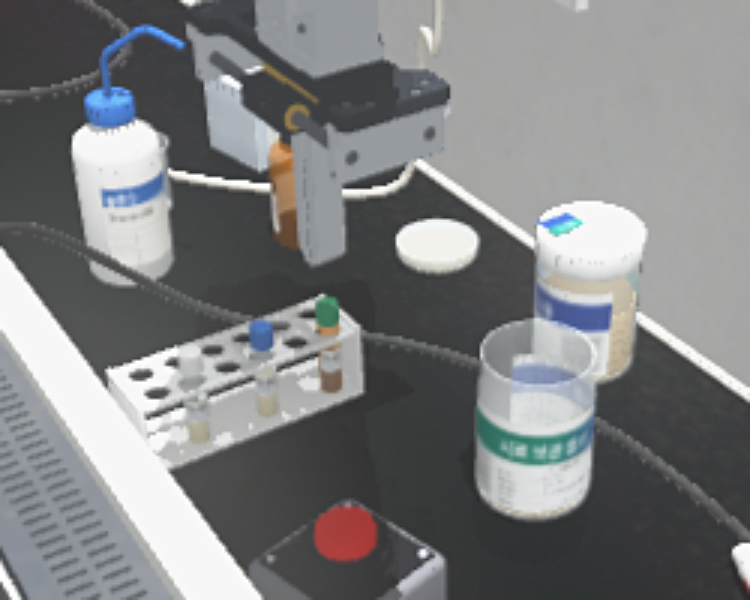

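The fingertip is at about (277,186), centred just above the green cap at (278,201), with a gap of about 30 mm. I'll hold here for about 3 s.

```bash
python3 -m jog '[[0,0,0.1,0,0,0,0],[0,0,0,0,0,0,0],[0,0,0,0,0,0,0],[0,0,0,0,0,0,0],[0,0,0,0,0,0,0],[0,0,0,0,0,0,0],[0,0,0,0,0,0,0],[0,0,0,0,0,0,0]]'
python3 -m jog '[[0,0,0,0,0,0,0],[0,0,0,0,0,0,0],[0,0,0,0,0,0,0],[0,0,0,0,0,0,0],[0,0,0,0,0,0,0],[0,0,0,0,0,0,0],[0,0,0,0,0,0,0],[0,0,0,0,0,0,0]]'
python3 -m jog '[[0,0,0,0,0,0,0],[0,0,0,0,0,0,0],[0,0,0,0,0,0,0],[0,0,0,0,0,0,0],[0,0,0,0,0,0,0],[0,0,0,0,0,0,0],[0,0,0,0,0,0,0],[0,0,0,0,0,0,0]]'
python3 -m jog '[[0,0,0,0,0,0,0],[0,0,0,0,0,0,0],[0,0,0,0,0,0,0],[0,0,0,0,0,0,0],[0,0,-2,0,0,0,0],[0,0,-3,0,0,0,0],[0,0,-3,0,0,0,0],[0,0,0,0,0,0,0]]'
```

```text
clock: 6.45
eef_pos: [594.7, -315.8, 99.5]
eef_rot: [-3.142, 0.0, 1.577]
wrist_force: [0.1, 0.8, -0.1]
finger_gap: 0.8
clock: 7.25
eef_pos: [594.7, -315.8, 99.5]
eef_rot: [3.142, 0.0, 1.577]
wrist_force: [-1.0, 0.8, -0.1]
finger_gap: 0.2
clock: 8.05
eef_pos: [594.6, -315.8, 99.5]
eef_rot: [3.142, 0.0, 1.577]
wrist_force: [-0.5, -0.3, 0.1]
finger_gap: 0.4
clock: 8.85
eef_pos: [595.9, -316.5, 184.3]
eef_rot: [3.136, 0.004, 1.577]
wrist_force: [-0.1, -0.9, 1.1]
finger_gap: 0.6
```

```bash
python3 -m jog '[[-1.2,-3.7,0,0,0,0,0],[-1.2,-3.7,0,0,0,0,0],[-1.2,-3.7,0,0,0,0,0],[-1.3,-3.7,0,0,0,0,0],[0,0,2,0,0,0,0],[0,0,2.1,0,0,0,0],[0,0,1,0,0,0,0],[0,0,0,0,0,0,0]]';python3 -m jog '[[0,0,0,0,0,0,0],[0,0,0,0,0,0,0]]'; python3 - <<'E'
from h import *
from cell import monitor
s=monitor.read_state();p=s["eef_pos"]; print(p,s["eef_rot"])
c=cam("side"); cv2.imwrite(f"pics/side5.png",cv2.resize(c["color"][60:330,170:420],None,fx=2.2,fy=2.2)); print(proj(c,p),proj(c,(447,-365,98)))
E
```

```text
clock: 9.65
eef_pos: [446.5, -365.1, 126.9]
eef_rot: [-3.14, -0.002, 1.577]
wrist_force: [-1.1, -0.2, 0.2]
finger_gap: 0.5
clock: 9.85
eef_pos: [447.4, -365.8, 129.3]
eef_rot: [3.141, 0.001, 1.577]
wrist_force: [-1.3, 0.1, -0.7]
finger_gap: 0.6
[ 447.40660124 -365.83592295  129.32055335] [3.14064052e+00 9.03804730e-04 1.57709786e+00]
(np.float64(349.42262726393994), np.float64(201.5030903668762)) (np.float64(348.5054642419677), np.float64(217.53886098738892))
```

View pics/side5.png

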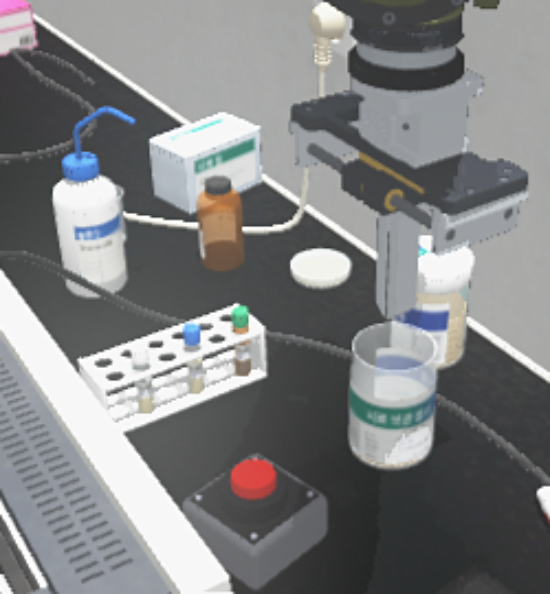

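The fingertip at about (349,201) is centred above the open jar's mouth at (348,218). I'll hold for about 3 s, then rise.

```bash
python3 -m jog '[[0,0,0,0,0,0,0],[0,0,0,0,0,0,0],[0,0,0,0,0,0,0],[0,0,0,0,0,0,0],[0,0,0,0,0,0,0],[0,0,0,0,0,0,0],[0,0,0,0,0,0,0],[0,0,0,0,0,0,0]]'
python3 -m jog '[[0,0,0,0,0,0,0],[0,0,0,0,0,0,0],[0,0,0,0,0,0,0],[0,0,0,0,0,0,0],[0,0,0,0,0,0,0],[0,0,0,0,0,0,0],[0,0,0,0,0,0,0],[0,0,0,0,0,0,0]]'
python3 -m jog '[[0,0,0,0,0,0,0],[0,0,0,0,0,0,0],[0,0,0,0,0,0,0],[0,0,0,0,0,0,0],[0,0,0,0,0,0,0],[0,0,0,0,0,0,0],[0,0,0,0,0,0,0],[0,0,0,0,0,0,0]]'
python3 -m jog '[[0,0,0,0,0,0,0],[0,0,0,0,0,0,0],[0,0,0,0,0,0,0],[0,0,0,0,0,0,0],[0,0,-1.5,0,0,0,0],[0,0,-2,0,0,0,0],[0,0,-2,0,0,0,0],[0,0,0,0,0,0,0]]'
```

```text
clock: 10.7
eef_pos: [446.9, -365.7, 128.4]
eef_rot: [-3.142, -0.0, 1.577]
wrist_force: [0.5, 1.2, 0.8]
finger_gap: 0.1
clock: 11.5
eef_pos: [446.9, -365.7, 128.5]
eef_rot: [-3.142, -0.0, 1.577]
wrist_force: [0.0, 0.6, 0.0]
finger_gap: 0.1
clock: 12.3
eef_pos: [446.9, -365.7, 128.4]
eef_rot: [-3.142, -0.0, 1.577]
wrist_force: [-0.4, -0.3, -0.7]
finger_gap: 0.5
clock: 13.1
eef_pos: [447.7, -366.3, 186.0]
eef_rot: [3.139, 0.003, 1.577]
wrist_force: [0.7, -0.5, -0.1]
finger_gap: 0.4
```

```bash
python3 -m jog '[[3.6,-0.7,0,0,0,0,0],[3.6,-0.7,0,0,0,0,0],[3.6,-0.7,0,0,0,0,0],[3.6,-0.8,0,0,0,0,0],[0,0,2,0,0,0,0],[0,0,2.5,0,0,0,0],[0,0,2.5,0,0,0,0],[0,0,0,0,0,0,0]]';python3 -m jog '[[0,0,0,0,0,0,0],[0,0,0,0,0,0,0]]'; python3 - <<'E'
from h import *
from cell import monitor
s=monitor.read_state();p=s["eef_pos"]; print(p,s["joints"])
c=cam("side"); cv2.imwrite(f"pics/side6.png",c["color"]); print(proj(c,p))
c=cam("top"); cv2.imwrite(f"pics/top6.png",c["color"])
E
```

```text
clock: 13.9
eef_pos: [415.5, -220.8, 110.3]
eef_rot: [-3.137, -0.003, 1.577]
wrist_force: [-0.4, -0.4, 0.7]
finger_gap: 0.5
clock: 14.1
eef_pos: [417.5, -222.2, 114.4]
eef_rot: [3.14, 0.001, 1.577]
wrist_force: [-0.2, 0.2, 0.9]
finger_gap: 0.3
[ 417.4993569  -222.16722426  114.43780722] [-5.66499848e-01  2.30969130e-01  1.83615122e+00  1.30032523e-05
  1.07308073e+00 -5.72382250e-01]
(np.float64(283.2059519658317), np.float64(250.17287566346528))
```

View pics/side6.png

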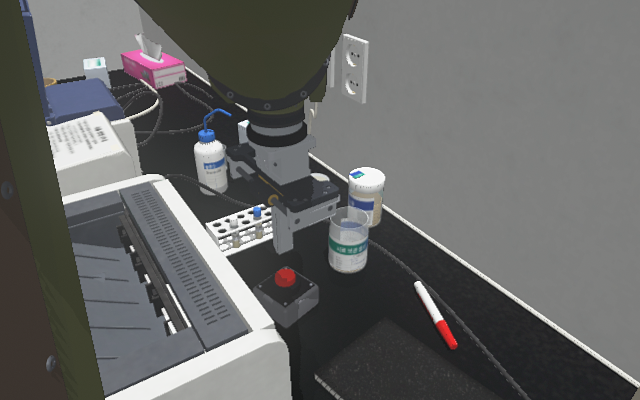

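View pics/top6.png

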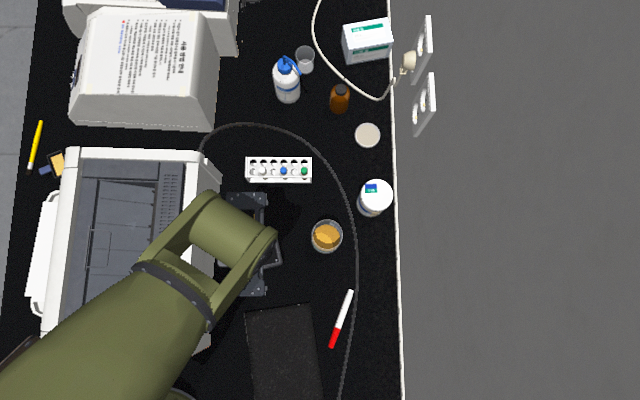

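The fingertip at (283,250) hangs straight over the red button at (285,277). In the top view, the gripper's body clears the printer's right edge at about x=210 px. I'll check how far the wrist is above the printer, then approach gently.

```bash
python3 - <<'E'
from h import *
c=cam("side")
for z in(210,250,290,330,370): print(z,np.round(proj(c,(417.5,-222,z)),0))
t=cam("top")
for u,v in((228,195),(228,295),(280,265)): print(onz(t,u,v,230).round(0))
E
python3 -m jog '[[0,0,1.5,0,0,0,0],[0,0,1.5,0,0,0,0],[0,0,0.8,0,0,0,0],[0,0,0,0,0,0,0],[0,0,0,0,0,0,0]]'
```

```text
210 [280. 195.]
250 [279. 169.]
290 [277. 141.]
330 [276. 111.]
370 [274.  79.]
[ 504. -185.  230.]
[ 329. -190.  230.]
[ 380. -278.  230.]
clock: 14.8
eef_pos: [417.3, -222.0, 76.0]
eef_rot: [3.141, 0.0, 1.577]
wrist_force: [0.7, 0.3, 0.4]
finger_gap: 0.6
```

```bash
python3 -m jog '[[0,0,0.2,0,0,0,0],[0,0,0.2,0,0,0,0],[0,0,0.2,0,0,0,0],[0,0,0,0,0,0,0],[0,0,0,0,0,0,0]]'; python3 -m jog '[[0,0,0.2,0,0,0,0],[0,0,0,0,0,0,0],[0,0,0,0,0,0,0]]';python3 -m jog '[[0,0,0.2,0,0,0,0],[0,0,0,0,0,0,0],[0,0,0,0,0,0,0]]'
```

```text
clock: 15.3
eef_pos: [417.1, -221.8, 69.5]
eef_rot: [-3.142, -0.0, 1.577]
wrist_force: [1.0, -0.9, -0.6]
finger_gap: 0.8
clock: 15.6
eef_pos: [417.1, -221.8, 67.4]
eef_rot: [-3.142, -0.0, 1.577]
wrist_force: [-0.4, -0.5, 0.0]
finger_gap: 0.6
clock: 15.9
eef_pos: [417.2, -221.9, 65.5]
eef_rot: [3.141, 0.0, 1.577]
wrist_force: [0.8, 0.5, 1.7]
finger_gap: 0.6
```

```bash
for i in 1; do python3 -m jog '[[0,0,0.2,0,0,0,0],[0,0,0,0,0,0,0],[0,0,0,0,0,0,0]]'; done; python3 -m jog '[[0,0,0.1,0,0,0,0],[0,0,0,0,0,0,0],[0,0,0,0,0,0,0]]';python3 -m jog '[[0,0,0.1,0,0,0,0],[0,0,0,0,0,0,0],[0,0,0,0,0,0,0]]'
```

```text
clock: 16.2
eef_pos: [417.2, -221.9, 63.5]
eef_rot: [3.141, 0.0, 1.577]
wrist_force: [0.2, -0.5, 1.9]
finger_gap: 0.6
clock: 16.5
eef_pos: [417.2, -221.9, 62.5]
eef_rot: [3.141, 0.0, 1.577]
wrist_force: [1.3, -0.5, 2.1]
finger_gap: 0.8
clock: 16.8
eef_pos: [417.1, -221.9, 61.5]
eef_rot: [3.141, 0.0, 1.577]
wrist_force: [1.2, 0.0, 3.0]
finger_gap: 0.6
```

```bash
python3 -m jog '[[0,0,0.1,0,0,0,0],[0,0,0,0,0,0,0],[0,0,0,0,0,0,0]]'; python3 -m jog '[[0,0,0.05,0,0,0,0],[0,0,0,0,0,0,0],[0,0,0,0,0,0,0]]';python3 -m jog '[[0,0,0.05,0,0,0,0],[0,0,0,0,0,0,0],[0,0,0,0,0,0,0]]'
```

```text
clock: 17.1
eef_pos: [417.2, -221.9, 60.7]
eef_rot: [3.141, 0.0, 1.577]
wrist_force: [0.5, 0.3, 7.2]
finger_gap: 0.2
clock: 17.4
eef_pos: [417.2, -221.9, 60.5]
eef_rot: [3.141, 0.0, 1.577]
wrist_force: [-1.7, 1.2, 13.7]
finger_gap: 0.7
clock: 17.7
eef_pos: [417.2, -222.0, 60.4]
eef_rot: [3.141, 0.0, 1.577]
wrist_force: [-4.8, 2.6, 18.9]
finger_gap: 0.5
```

The force climbed to about 4 N and then jumped to 19 N with no further travel (z = 60.4), so the button is fully down. Releasing and moving clear.

```bash
python3 -m jog '[[0,0,0,0,0,0,0],[0,0,-0.3,0,0,0,0],[0,0,-0.5,0,0,0,0],[0,0,-1,0,0,0,0],[0,0,-2,0,0,0,0],[0,0,-3,0,0,0,0],[0,0,-4,0,0,0,0],[0,0,-4,0,0,0,0]]'; python3 -m jog '[[0,0,-4,0,0,0,0],[0,0,-3,0,0,0,0],[0,0,-1,0,0,0,0],[0,0,0,0,0,0,0],[0,0,0,0,0,0,0],[0,0,0,0,0,0,0],[0,0,0,0,0,0,0],[0,0,0,0,0,0,0]]'; python3 - <<'E'
from h import *
from cell import monitor
s=monitor.read_state();print(s["eef_pos"],s["wrist_force"])
np.set_printoptions(precision=1,suppress=True)
for n in("side","top"):
    c=cam(n); cv2.imwrite(f"pics/{n}7.png",c["color"])
    h=cv2.cvtColor(c["color"],cv2.COLOR_BGR2HSV)
    for nm,lo,hi in(("green",(45,90,30),(90,255,255)),("blue",(100,120,50),(125,255,255)),("red",(0,150,60),(6,255,255))):
        k,l,st,ce=cv2.connectedComponentsWithStats(cv2.inRange(h,lo,hi))
        for i in range(1,k):
            if st[i,4]>20: print(n,nm,st[i],ce[i])
E
```

```text
clock: 18.5
eef_pos: [416.5, -221.5, 209.1]
eef_rot: [-3.14, -0.001, 1.577]
wrist_force: [-0.5, -0.2, -0.3]
finger_gap: 0.7
clock: 19.3
eef_pos: [417.0, -221.8, 286.8]
eef_rot: [-3.141, -0.001, 1.577]
wrist_force: [0.0, -0.3, -0.7]
finger_gap: 0.5
[ 416.95229014 -221.76812818  286.78853846] [ 0.029808   -0.33852356 -0.67026932]
side green [354 173  10   5  23] [358.6 175.3]
side green [275 199   8  10  65] [278.8 203.4]
side green [329 237  31  18 192] [342.6 247.4]
side blue [198 108  34  34 304] [209.2 127.5]
side blue [204 159  20   9  56] [216.3 163.3]
side blue [350 171  11   5  27] [355.3 173.2]
side blue [354 200  20  10 125] [363.8 205.2]
side blue [253 207   8  10  62] [256.9 211.6]
side red [275 269  21  18 308] [284.8 277.4]
side red [436 320  22  30 282] [446.4 333.8]
top green [351  23  32   9 102] [368.1  27.1]
top green [367  45  21   6  53] [377.4  47.9]
top green [301 167   6   8  36] [303.6 170.3]
top green [365 189  12   4  43] [370.3 190.6]
top blue [277  55  25  21 269] [286.4  64.8]
top blue [284  83  15   8  24] [291.8  88. ]
top blue [280 167   7   7  32] [283.  170.1]
top blue [365 184  12   5  57] [370.2 186. ]
top red [253 243  15  15 172] [260.  249.8]
top red [328 327  12  22 111] [333.4 337.4]
```

View pics/side7.png

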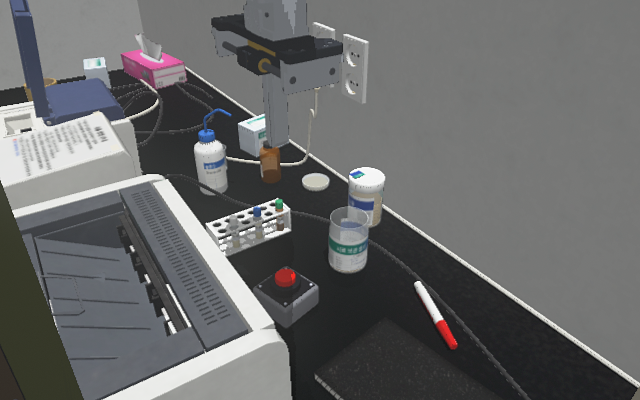

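View pics/top7.png

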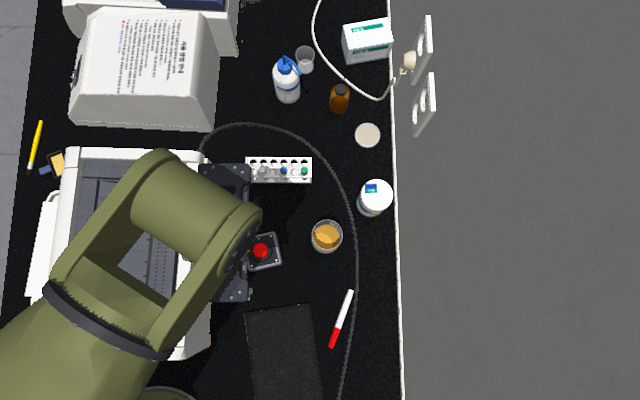

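The button is back up at (285,277), and the caps, jars and rack are at the same pixels as at the start. The gripper hangs clear, about 220 mm above the button.

```bash
python3 -c "
from cell import order
print(order.sign_off())"
```

```text
the job is handed in; nothing more can be done
None
```

The job is done as asked and handed in at about 19.4 s on the robot's clock, against the limit of 69 s.

- **Green cap:** with shut fingers straight down, I pointed about 30 mm above its middle for about 3 s. The TCP was at (595, −316, 99.5).
- **Open jar:** I then pointed about 30 mm above the middle of its mouth for about 3 s. The TCP was at (447, −366, 128).
- **Red button:** I pressed it to its stop. Contact came at about z = 66 and the stop at about 60.5; the force peaked near 19 N, well above the 4 N spring because I stepped about 1 mm further after the stop. I then backed straight up to z = 287.

**Last checks:** the button, vial caps, both jars and the rack were back at, or still on, their starting pixels in the cameras, within about 0.5 px. The wrist force read about zero, so nothing was touching.

The two camera views disagreed by 1–2 mm on the target positions, which is within the calibration, and no check failed.

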